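Stand the dusted photos back in the slotted rack

TASK

The two framed photos have been dusted and left on their easels. Stand each one upright and right way up in the slotted wooden rack, pushed down to the bottom of its slot and roughly centred along it: the large photo in the back slot (nearer the robot), the small one in the front slot, both pictures facing away from the robot. Let go of them and do not shift or knock over anything else on the sideboard.

Things in the scene. Friction and masses are not known exactly. Their poses are not given: they have to be found in the camera images.
- photo_large: framed photo, a flat plaque 110 mm wide, 150 tall, 12 thick, 140 to 280 g. Origin: middle of its bottom edge, mid-thickness; z up the plaque, x out of the picture side, y along the width. Starts loose on its easel, right way up, top tipped 0.5 rad towards the robot, picture facing away; its top 60 mm stand clear of the easel, both sides free to pinch.
- photo_small: framed photo, a flat plaque 80 mm wide, 110 tall, 12 thick, 75 to 150 g. Origin: middle of its bottom edge, mid-thickness; z up the plaque, x out of the picture side, y along the width. Starts loose on its easel, right way up, top tipped 0.5 rad towards the robot, picture facing away; its top 50 mm stand clear of the easel, both sides free to pinch.
- rack: fixed wooden rack, a block 122 mm (x) by 150 mm (y) and 48 mm high with two straight parallel slots open at the top and at both ends. Origin: centre of its underside; x points across the slots, roughly away from the robot, y along the slots, z up. It is turned up to 0.35 rad either way. It cannot be pushed away.
- slot_back (a point): centre of the floor of the rack's back slot (the one nearer the robot), 12 mm above the sideboard; axes as the rack's. Each slot is 16 mm wide and 36 mm deep; its upper 6 mm are bevelled outward at 45 degrees to a 28 mm wide mouth, 48 mm above the sideboard. The slots' centre lines are 70 mm apart.
- slot_front (a point): centre of the floor of the rack's front slot (the one farther from the robot); same slot size and axes as the back one.
- easel_large: fixed wooden easel, 85 mm wide: sloping back 90 mm tall along the slope, ledge with a 12 mm high lip in front of the large photo's foot. Origin: on the sideboard under its middle; x points level, the way the picture faces, z up. The photo's bottom edge starts 30 mm ahead of the origin in x, 24 mm up.
- easel_small: fixed wooden easel, 65 mm wide: sloping back 60 mm tall along the slope, ledge with a 12 mm high lip in front of the small photo's foot. Origin: on the sideboard under its middle; x points level, the way the picture faces, z up. The photo's bottom edge starts 30 mm ahead of the origin in x, 24 mm up.
- night_light: bystander: white plastic night light with a toggle switch, 50 x 60 mm foot, 85 mm tall; origin under its centre, z up.
- rum_bottle: bystander: empty short amber glass bottle, 76 mm across, 163 mm tall; origin under its centre, z up.
- strainer: bystander: stainless strainer, bowl 104 mm across and 50 mm tall standing mouth up, with a thin handle reaching 170 mm from the bowl's centre along its y; origin under the bowl.
- tumbler_a: bystander: blue glass tumbler, 76 mm across the rim, 90 mm tall; origin under its centre.
- tumbler_b: bystander: blue glass tumbler, the same size as the other; origin under its centre.
- jar: bystander: small white ceramic jar with a screw lid, 80 mm across, 86 mm tall; origin under its centre.

How it is judged:
At the end, for the whole second after the job is handed in: Large photo in the back slot and small photo in the front slot: bottom edge within 6 mm of the slot floor and 10 mm of its centre line, centred along the slot within 30 mm, upright within 0.2 rad, right way up, picture sides facing the rack's front (away from the robot), at rest (x of photo_large in the frame of slot_back between -0.01 and 0.01 m and y of photo_large in the frame of slot_back between -0.03 and 0.03 m and z of photo_large in the frame of slot_back below 0.006 m and angle between each of photo_large, photo_small's own z axis and vertical below 0.2 rad and linear speed of each of photo_large, photo_small below 0.02 m/s and x of photo_small in the frame of slot_front between -0.01 and 0.01 m and y of photo_small in the frame of slot_front between -0.03 and 0.03 m and z of photo_small in the frame of slot_front below 0.006 m and x of slot_front in the frame of photo_large above 0.03 m and x of slot_back in the frame of photo_small below -0.03 m); the robot touches nothing.
It fails at once if a bystander (night light, bottle, strainer, tumbler or jar) is moved more than 25 mm or tipped more than 0.5 rad (distance of any of night_light, rum_bottle, strainer, tumbler_a, tumbler_b, jar from where it was at the start of the episode above 0.025 m or angle between any of night_light, rum_bottle, strainer, tumbler_a, tumbler_b, jar's own z axis and vertical above 0.5 rad).
It also fails if it takes over 72 s, if anything falls off the work surface, if the arm or the gripper's body presses on something with over 40 N, if the wrist force passes 120 N, or if a joint passes its speed limit or range.

ROBOT

A 6-joint arm with a two-finger parallel gripper is mounted at the origin on the work surface. World frame = base frame: x ahead of the robot, y to its left, z up, the work surface at z = 0. Lengths are in m, angles in rad, forces in N, time in s.
With the tool pointing down it reaches from about 0.375 to 0.9 m from the base axis. Payload 3.1 kg.
Tool frame: the origin (TCP) lies midway between the tips of the shut fingers; the grasp point (between the pads) lies 19 mm behind it (manip.pinch_z is the distance from the TCP to the grasp point, in m); z points along the fingers, y is the line along which they close (so a half turn about z gives the same grasp; the last joint's range is limited). The gripper opens to 85 mm and grips with 20 to 120 N. Pads are 22 mm wide; open, the fingers measure 114 mm over their backs; the gripper's body (76 mm by 85 mm) begins 54 mm behind the grasp point. The pads swing forward as they close: fully open they stand 13 mm farther back than shut.
Start: joints at [-1.45, 0.527, 1.433, -0, 1.181, -0.178], TCP at [0.184, -0.597, 0.231] pointing down, gripper open.
Joint ranges: [-3.08, 3.08], [-0.75, 2.2], [0.22, 2.44], [-1.43, 4.57], [0, 2.65], [-2.85, 2.85]. Speed limits (rad/s): [2.79, 2.79, 3.14, 3.14, 3.14, 3.14].

INTERFACE

Orientations are given as a unit quaternion [x, y, z, w].
In Python, from station import manip, viewer, ticket gives the robot as it stands.
- The arm moves only by the shell command python3 -m creep 'ROWS' [FORCE]. ROWS is JSON, a list of rows, each an object with "slide": the shift along the tool's x, y, z in cm, a list of three; "angular": the turn, a rotation vector about the tool's x, y, z in rad, a list of three; "claw": the opening, from -1 (shut) to 1 (fully open). A call has 1 to 10 rows; each row shifts and turns the commanded pose from where the row before left it, along the tool's axes as they then stand; what a row does not reach is not made up. A row lasts 1/12 s, in which the tool goes at most 41.7 mm and 7.16 degrees, less where a joint would pass 70% of its speed; a pose out of reach is approached as far as the arm can. A call with a gripper value outside its range is refused whole. The fingers move at their own pace and stop on an object; FORCE is the grip in N (left out, the last holds). Time passes only in rows, so rows that do not move let the fingers close. It gives the time, the measured TCP pose, the force, the opening and the grip force at its end, in the units of the state.
- manip.sense(): the state, without advancing time (a new reading comes with each control period).
- viewer.snapshot(name): name is "side" or "top" or "wrist"; returns the picture (420x560x3 uint8, blue, green, red); there is no depth.
- viewer.calibration(name): a dict with "fov_y" (degrees; the focal length in pixels is half the picture's height over the tangent of half this angle, whatever the lens; pixels are square), "cx", "cy" (the principal point, pixels), "T" (4x4, takes a point from camera to world coordinates); the wrist camera has in their place "tool_from_camera" (4x4, takes a point from camera to tool coordinates, whose origin is the TCP and whose axes are the flange's). Camera axes: x right, y up, looking along -z (the intrinsics and any distortion apply to the point x, -y, -z); pixel columns grow to the right and rows downward; lengths in m; the calibration is good to about 2 mm. A picture is of the moment at which its call begins: read the wrist's pose just before it. calibration takes no time and is no camera call.
- ticket.sign_off(): hands the job in; it is judged then, once.
The state is a dict: "t": time; "q": joint angles; "qd": joint speeds; "tau": joint torques, N m; "tcp_pos": TCP position; "tool_rot": TCP orientation; "force": force on the tool from outside, world axes, zero at the start; "ft_torque": the same for the moment, N m; "finger_gap": opening from 0.0 (shut) to 1.0 (fully open); "gripper_force": force on a finger pad.
Only numpy, scipy, OpenCV 4.12 (cv2) and the standard library are available. Lean on these libraries where they do the work, as an engineer would, in place of code of your own. Each camera call takes 0.05 s, during which the arm holds its last target. There are 200 camera calls.

## Working session

There is one attempt and no reset: what is moved stays moved. The work goes in short steps, Python scripts to look and compute and a shell command to move; the robot and the scene stay as the last step left them, time stands still between calls to the robot, and variables do not carry over. Pictures are saved under pics/ and viewed, at most 10 in all, crops included, and the job is handed in when it is done.

```bash
mkdir -p pics; ls
python3 - <<'E'
from station import manip, viewer, ticket
import cv2, numpy as np
np.set_printoptions(precision=4,suppress=True)
for n in ("side","top"):
    cv2.imwrite(f"pics/{n}0.png",viewer.snapshot(n)); 
for n in ("side","top","wrist"): print(n,viewer.calibration(n))
print(manip.sense(), manip.pinch_z)
E
```

```text
pics
side {'fov_y': 47.009289474981294, 'cx': 283.3479381252182, 'cy': 205.74927923951773, 'T': array([[-0.9349,  0.2658, -0.2352,  0.2606],
       [-0.3546, -0.7237,  0.592 ,  0.6996],
       [-0.0129,  0.6368,  0.7709,  1.0426],
       [ 0.    ,  0.    ,  0.    ,  1.    ]])}
top {'fov_y': 46.56175531307548, 'cx': 280.73485450532525, 'cy': 214.9717570976457, 'T': array([[-0.0168,  0.9981, -0.0597,  0.4643],
       [-0.9999, -0.0167,  0.0028, -0.0245],
       [ 0.0018,  0.0598,  0.9982,  1.6343],
       [ 0.    ,  0.    ,  0.    ,  1.    ]])}
wrist {'fov_y': 64.67948386486542, 'cx': 281.89363206724033, 'cy': 204.94376943176684, 'tool_from_camera': array([[-0.0002,  0.9453,  0.3261,  0.0847],
       [ 1.    ,  0.0001,  0.0005, -0.0001],
       [ 0.0005,  0.3261, -0.9453, -0.1433],
       [ 0.    ,  0.    ,  0.    ,  1.    ]])}
{'t': 0.1, 'q': array([-1.4505,  0.5284,  1.4338,  0.    ,  1.1814, -0.1785]), 'qd': array([ 0.0001, -0.0033, -0.0029, -0.0006,  0.0003, -0.0013]), 'tau': array([  0.0002, -44.3302, -17.8587,  -0.0003,   0.0038,   0.    ]), 'tcp_pos': array([ 0.1839, -0.5967,  0.2304]), 'tool_rot': array([ 0.9889,  0.1488,  0.    , -0.001 ]), 'force': array([0.7016, 0.0222, 0.149 ]), 'ft_torque': array([-0.0013, -0.02  ,  0.0071]), 'gripper_force': 0.0, 'finger_gap': 0.9991621626976188} 0.0187
```

View pics/top0.png

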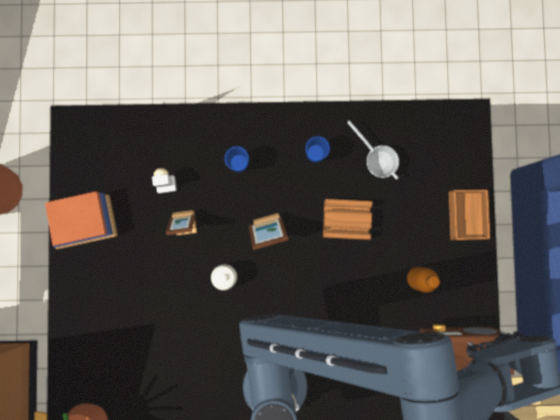

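View pics/side0.png

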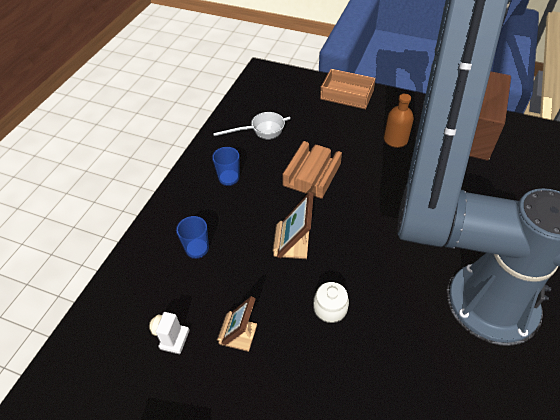

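Top view: small photo (182,222), large photo (267,230), rack (347,219), jar (224,277), bottle (424,279). The side view confirms both photos lean towards the robot. I'll move the wrist camera over the rack.

```bash
cat > h.py <<'E'
from station import manip, viewer, ticket
import cv2, numpy as np
from scipy.spatial.transform import Rotation as R
np.set_printoptions(precision=4,suppress=True)
def pose():
    s=manip.sense(); T=np.eye(4); T[:3,:3]=R.from_quat(s["tool_rot"]).as_matrix(); T[:3,3]=s["tcp_pos"]; return T
def grab(n,f):
    T=pose(); im=viewer.snapshot(n); cv2.imwrite("pics/"+f+".png",im); c=viewer.calibration(n)
    M=T@c["tool_from_camera"] if n=="wrist" else c["T"]
    np.savez("pics/"+f+".npz",M=M,k=[210/np.tan(np.radians(c["fov_y"]/2)),c["cx"],c["cy"]]); return im
def ray(f,uv):
    d=np.load("pics/"+f+".npz"); M=d["M"]; k=d["k"]; uv=np.atleast_2d(uv).astype(float)
    v=np.c_[(uv[:,0]-k[1])/k[0],-(uv[:,1]-k[2])/k[0],-np.ones(len(uv))]@M[:3,:3].T
    return M[:3,3],v
def onz(f,uv,z):
    o,v=ray(f,uv); return o+v*((z-o[2])/v[:,2])[:,None]
def proj(f,P):
    d=np.load("pics/"+f+".npz"); M=d["M"]; k=d["k"]
    c=(np.atleast_2d(P)-M[:3,3])@M[:3,:3]
    return np.c_[k[1]-k[0]*c[:,0]/c[:,2],k[2]+k[0]*c[:,1]/c[:,2]]
def tri(*obs):
    A=0;b=0
    for f,uv in obs:
        o,v=ray(f,uv); v=v[0]/np.linalg.norm(v[0]); Q=np.eye(3)-np.outer(v,v); A=A+Q; b=b+Q@o
    return np.linalg.solve(A,b)
def toolrot(yaw,tilt=0.):
    "tool y = plaque x (heading yaw), tool z = -plaque z; plaque top tipped back by tilt"
    z=R.from_euler("z",yaw).as_matrix()@np.array([[np.cos(tilt),0,-np.sin(tilt)],[0,1,0],[np.sin(tilt),0,np.cos(tilt)]]) # cols: plaque axes
    return np.c_[z[:,1],z[:,0],-z[:,2]]
def delta(p,Rt,T=None):
    T=pose() if T is None else T
    w=R.from_matrix(T[:3,:3].T@Rt).as_rotvec(); d=T[:3,:3].T@(np.array(p)-T[:3,3])*100
    print("slide cm (before turn)",d,"len",np.linalg.norm(d),"turn",w); print("slide after turn",Rt.T@(np.array(p)-T[:3,3])*100)
E
python3 -m creep '[{"slide":[0,0,-4],"angular":[0,0,0],"claw":1},{"slide":[3.7,-1.5,0],"angular":[0,0,0],"claw":1},{"slide":[3.7,-1.5,0],"angular":[0,0,0],"claw":1},{"slide":[3.7,-1.5,0],"angular":[0,0,0],"claw":1},{"slide":[3.7,-1.5,0],"angular":[0,0,0],"claw":1},{"slide":[3.7,-1.5,0],"angular":[0,0,0],"claw":1},{"slide":[3.7,-1.5,0],"angular":[0,0,0],"claw":1},{"slide":[3.7,-1.5,0],"angular":[0,0,0],"claw":1},{"slide":[3.7,-1.5,0],"angular":[0,0,0],"claw":1},{"slide":[3.7,-1.5,0],"angular":[0,0,0],"claw":1}]'
python3 -m creep '[{"slide":[3.7,-1.5,0],"angular":[0,0,-0.12],"claw":1},{"slide":[3,-1.5,0],"angular":[0,0,-0.12],"claw":1},{"slide":[0,0,0],"angular":[0,0,-0.12],"claw":1},{"slide":[0,0,0],"angular":[0,0,-0.12],"claw":1},{"slide":[0,0,0],"angular":[0,0,-0.12],"claw":1},{"slide":[0,0,0],"angular":[0,0,-0.12],"claw":1},{"slide":[0,0,0],"angular":[0,0,-0.12],"claw":1},{"slide":[0,0,0],"angular":[0,0,-0.12],"claw":1},{"slide":[0,0,0],"angular":[0,0,-0.12],"claw":1},{"slide":[0,0,0],"angular":[0,0,-0.12],"claw":1}]'
python3 - <<'E'
from h import *
print(manip.sense()["qd"])
im=grab("wrist","w0"); print(pose(), manip.sense()["q"])
E
```

```text
t: 0.93
tcp_pos: [0.4636, -0.3685, 0.2709]
tool_rot: [0.989, 0.149, -0.0, -0.0]
force: [0.5, -0.5, 0.8]
finger_gap: 1.002
gripper_force: 0.0
t: 1.77
tcp_pos: [0.5144, -0.3188, 0.2707]
tool_rot: [0.73, 0.683, -0.0, -0.001]
force: [-0.1, -0.0, -0.5]
finger_gap: 0.999
gripper_force: 0.0
[-0.0002 -0.0001 -0.     -0.0001 -0.     -1.4261]
[[ 0.0624  0.9981 -0.001   0.5144]
 [ 0.9981 -0.0624  0.0009 -0.3188]
 [ 0.0009 -0.0011 -1.      0.2707]
 [ 0.      0.      0.      1.    ]] [-0.7393  0.4598  1.4375 -0.      1.2457 -0.6768]
```

View pics/w0.png

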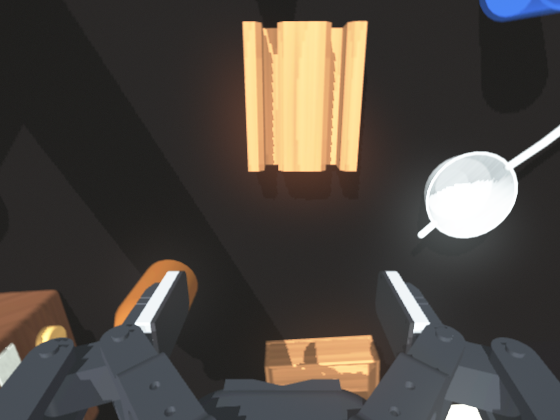

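Wrist view: rack top face spans about (243,22)–(367,172), with the strainer to the right and bottle at lower left. The arm was still turning, so I'll centre on the rack and retake it at rest.

```bash
python3 -m creep '[{"slide":[3,0.5,0],"angular":[0,0,0],"claw":1},{"slide":[3,0.5,0],"angular":[0,0,0],"claw":1},{"slide":[3,0,0],"angular":[0,0,0],"claw":1},{"slide":[0,0,0],"angular":[0,0,0],"claw":1},{"slide":[0,0,0],"angular":[0,0,0],"claw":1}]'
python3 - <<'E'
from h import *
im=grab("wrist","w1"); print(manip.sense()["qd"])
c=proj("w1",[[0.55,-0.245,0.05]])[0]; print(c)
x,y=int(c[0])-100,int(c[1])-75
x,y=180,80
cv2.imwrite("pics/w1c.png",cv2.resize(im[y:y+200,x:x+240],None,fx=3,fy=3,interpolation=cv2.INTER_CUBIC))
E
```

```text
t: 2.23
tcp_pos: [0.5311, -0.2285, 0.2711]
tool_rot: [0.732, 0.682, -0.0, -0.0]
force: [-1.0, -1.1, 0.2]
finger_gap: 1.002
gripper_force: 0.0
[-0.0259  0.0084 -0.017  -0.0016 -0.0028 -0.0065]
[299.245  183.3272]
```

View pics/w1c.png

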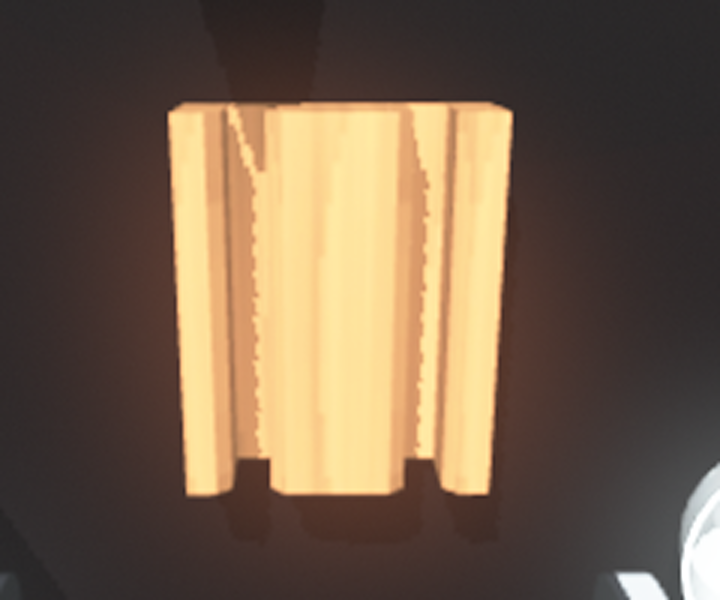

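Rack top corners in the crop are at about (169,109), (513,109), (490,494) and (187,494).

Run:
```python
from h import *
c=(np.array([[169,109],[513,109],[490,495],[187,495]])+.5)/3-.5+[180,80]
P=onz("w1",c,.048); print(P)
print([np.linalg.norm(P[i]-P[(i+1)%4]) for i in range(4)])
# fit rack
from scipy.optimize import least_squares
m=np.array([[-.061,.075],[.061,.075],[.061,-.075],[-.061,-.075]])
def f(a):
    r=R.from_euler("z",a[2]).as_matrix()[:2,:2]; return ((m@r.T+a[:2])-P[:,:2]).ravel()
s=least_squares(f,[.55,-.25,0]); print(s.x,s.fun*1000)
# predicted viewpoint on large
for n in ("side","top"): print(n)
for uv in ([267,230],[182,222]): print(onz("top",uv,.08) if 0 else 0)
grab("top","t1"); grab("side","s1")
print(onz("t1",[[267,228],[182,222],[347,219],[224,277],[424,279]],.08))
```

```text
[[ 0.4866 -0.1663  0.048 ]
 [ 0.609  -0.1751  0.048 ]
 [ 0.5991 -0.3266  0.048 ]
 [ 0.4763 -0.3178  0.048 ]]
[np.float64(0.12266870250007686), np.float64(0.15188393925229407), np.float64(0.12313216571275355), np.float64(0.15188566483986446)]
[ 0.5427 -0.2465 -0.0686] [ 0.3937 -1.1407 -0.2498 -0.758  -0.625   1.1553  0.4811  0.7434]
side
top
0
0
[[ 0.5164  0.0157  0.08  ]
 [ 0.5401  0.2862  0.08  ]
 [ 0.5409 -0.2399  0.08  ]
 [ 0.3636  0.1541  0.08  ]
 [ 0.3466 -0.479   0.08  ]]
```

```bash
python3 -m creep '[{"slide":[4,-0.6,-0.6],"angular":[0,0,0],"claw":1},{"slide":[4,-0.6,-0.6],"angular":[0,0,0],"claw":1},{"slide":[4,-0.6,-0.6],"angular":[0,0,0],"claw":1},{"slide":[4,-0.6,-0.6],"angular":[0,0,0],"claw":1},{"slide":[4,-0.6,-0.6],"angular":[0,0,0],"claw":1},{"slide":[0,0,0],"angular":[0,0,0],"claw":1},{"slide":[0,0,0],"angular":[0,0,0],"claw":1},{"slide":[0,0,0],"angular":[0,0,0],"claw":1}]'
python3 - <<'E'
from h import *
im=grab("wrist","w2"); print(manip.sense()["qd"])
P=[[0.52,0.015,.09]]; c=proj("w2",P)[0]; print(c)
x=int(np.clip(c[0]-130,0,300)); y=int(np.clip(c[1]-100,0,220)); print(x,y)
cv2.imwrite("pics/w2c.png",cv2.resize(im[y:y+200,x:x+260],None,fx=3,fy=3,interpolation=cv2.INTER_CUBIC))
E
```

```text
t: 3.05
tcp_pos: [0.5162, -0.0295, 0.3014]
tool_rot: [0.732, 0.681, -0.0, 0.001]
force: [0.8, 0.1, -0.4]
finger_gap: 0.999
gripper_force: 0.0
[-0.0137  0.0054 -0.0004  0.0039  0.0025  0.0012]
[281.8154 130.4957]
151 30
```

View pics/w2c.png

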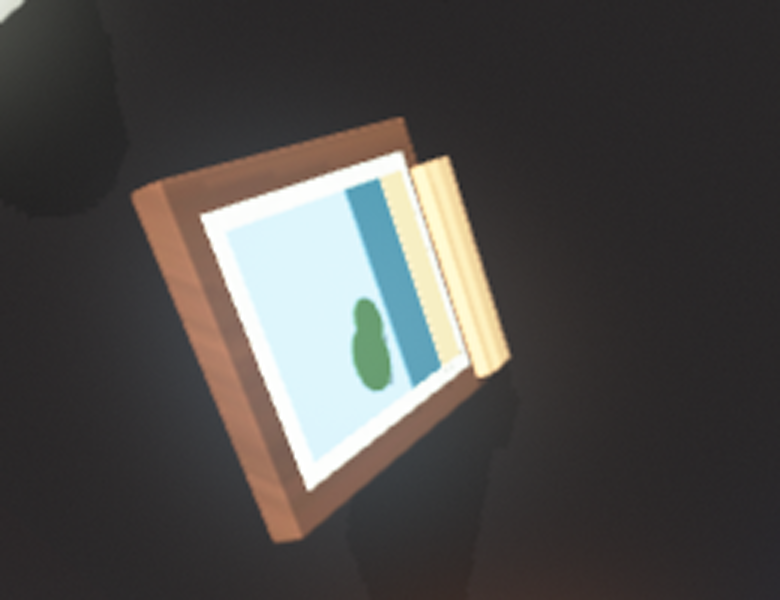

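Large photo, crop pixels: top-left back (133,195), top-left front (163,182), top-right front (301,541), top-right back (273,541), bottom-left front (404,118). I'll fit the plaque model to these.

```bash
cat >> h.py <<'E'
from scipy.optimize import least_squares
def fitplaque(f,uv,m,guess):
    def P(a): return m@np.c_[toolrot(a[3],a[4])[:,1],toolrot(a[3],a[4])[:,0],-toolrot(a[3],a[4])[:,2]].T+a[:3]
    s=least_squares(lambda a:np.r_[(proj(f,P(a))-uv).ravel(),(a[2]-.024)*700,(a[4]-.5)*50],guess)
    print("x y z yaw tilt",s.x,"resid px",s.fun); return s.x
def grasp(a,h):
    "TCP pose gripping at height h (grasp point) up the plaque"
    Rt=toolrot(a[3],a[4]); zp=-Rt[:,2]; return a[:3]+zp*(h-manip.pinch_z),Rt
E
python3 - <<'E'
from h import *
uv=(np.array([[133,195],[163,182],[301,541],[273,541],[404,118]])+.5)/3-.5+[151,30]
m=np.array([[-.006,.055,.15],[.006,.055,.15],[.006,-.055,.15],[-.006,-.055,.15],[.006,.055,0]])
a=fitplaque("w2",uv,m,[.54,.015,.024,.3,.5])
np.save("large.npy",a)
p,Rt=grasp(a,.122); print(p)
pre=p-Rt[:,2]*.08
print(pre); delta(pre,Rt); T=np.eye(4);T[:3,:3]=Rt;T[:3,3]=pre; delta(p,Rt,T)
E
```

```text
x y z yaw tilt [0.5381 0.0231 0.023  0.2528 0.4987] resid px [-0.4603 -0.4359 -0.3344 -0.3705  0.5665 -0.2037 -0.0966  1.0935  0.523
  0.2285 -0.7121 -0.0647]
[0.4902 0.0107 0.1137]
[0.4532 0.0011 0.184 ]
slide cm (before turn) [ 2.6491 -6.5109 11.719 ] len 13.665453247103232 turn [-0.4941  0.0822 -0.3198]
slide after turn [  4.59   -10.2752   7.7523]
slide cm (before turn) [ 0. -0.  8.] len 7.999999999999999 turn [0. 0. 0.]
slide after turn [ 0. -0.  8.]
```

```bash
python3 -m creep '[{"slide":[0,0,0],"angular":[-0.0824,0.0137,-0.0533],"claw":1},{"slide":[0,0,0],"angular":[-0.0824,0.0137,-0.0533],"claw":1},{"slide":[0,0,0],"angular":[-0.0824,0.0137,-0.0533],"claw":1},{"slide":[0,0,0],"angular":[-0.0824,0.0137,-0.0533],"claw":1},{"slide":[0,0,0],"angular":[-0.0824,0.0137,-0.0533],"claw":1},{"slide":[0,0,0],"angular":[-0.0824,0.0137,-0.0533],"claw":1}]'
python3 -m creep '[{"slide":[1.15,-2.6,1.95],"angular":[0,0,0],"claw":1},{"slide":[1.15,-2.6,1.95],"angular":[0,0,0],"claw":1},{"slide":[1.15,-2.6,1.95],"angular":[0,0,0],"claw":1},{"slide":[1.15,-2.5,1.9],"angular":[0,0,0],"claw":1},{"slide":[0,0,0],"angular":[0,0,0],"claw":1},{"slide":[0,0,0],"angular":[0,0,0],"claw":1}]'
python3 - <<'E'
from h import *
p,Rt=grasp(np.load("large.npy"),.122); delta(p,Rt)
E
```

```text
t: 3.6
tcp_pos: [0.5155, -0.0304, 0.3012]
tool_rot: [0.596, 0.765, 0.193, 0.149]
force: [0.1, 0.5, -0.3]
finger_gap: 1.001
gripper_force: 0.0
t: 4.1
tcp_pos: [0.4565, 0.0007, 0.1915]
tool_rot: [0.597, 0.765, 0.194, 0.146]
force: [-0.2, -0.2, -0.7]
finger_gap: 1.006
gripper_force: 0.0
slide cm (before turn) [ 0.0876 -0.5633  8.5229] len 8.541982385255213 turn [-0.0087 -0.004  -0.0086]
slide after turn [ 0.1269 -0.6369  8.5173]
```

```bash
python3 -m creep '[{"slide":[0.1,-0.6,1],"angular":[-0.009,-0.004,-0.009],"claw":1},{"slide":[0,0,2.5],"angular":[0,0,0],"claw":1},{"slide":[0,0,2.5],"angular":[0,0,0],"claw":1},{"slide":[0,0,1.5],"angular":[0,0,0],"claw":1},{"slide":[0,0,1],"angular":[0,0,0],"claw":1},{"slide":[0,0,0],"angular":[0,0,0],"claw":1},{"slide":[0,0,0],"angular":[0,0,0],"claw":1}]' 60
python3 - <<'E'
from h import *
p,Rt=grasp(np.load("large.npy"),.122); delta(p,Rt)
E
python3 -m creep '[{"slide":[0,0,0],"angular":[0,0,0],"claw":-1},{"slide":[0,0,0],"angular":[0,0,0],"claw":-1},{"slide":[0,0,0],"angular":[0,0,0],"claw":-1},{"slide":[0,0,0],"angular":[0,0,0],"claw":-1},{"slide":[0,0,0],"angular":[0,0,0],"claw":-1},{"slide":[0,0,0],"angular":[0,0,0],"claw":-1},{"slide":[0,0,0],"angular":[0,0,0],"claw":-1},{"slide":[0,0,0],"angular":[0,0,0],"claw":-1}]' 60
```

```text
t: 4.68
tcp_pos: [0.4917, 0.0104, 0.1198]
tool_rot: [0.591, 0.767, 0.197, 0.154]
force: [-0.3, 0.1, 0.7]
finger_gap: 1.001
gripper_force: 0.0
slide cm (before turn) [ 0.0706 -0.4117  0.4677] len 0.6270522030482764 turn [0.0072 0.0012 0.005 ]
slide after turn [ 0.068  -0.4087  0.4707]
t: 5.35
tcp_pos: [0.4884, 0.0117, 0.1189]
tool_rot: [0.591, 0.767, 0.196, 0.152]
force: [-3.6, -2.1, 4.5]
finger_gap: 0.134
gripper_force: 59.6
```

```bash
python3 -m creep '[{"slide":[0,0,-1],"angular":[0,0,0],"claw":-1},{"slide":[0,0,-2],"angular":[0,0,0],"claw":-1},{"slide":[0,0,-3],"angular":[0,0,0],"claw":-1},{"slide":[0,0,-3],"angular":[0,0,0],"claw":-1},{"slide":[0,0,-3],"angular":[0,0,0],"claw":-1},{"slide":[0,0,-3],"angular":[0,0,0],"claw":-1},{"slide":[0,0,-1],"angular":[0,0,0],"claw":-1},{"slide":[0,0,0],"angular":[0,0,0],"claw":-1}]' 80
python3 - <<'E'
from h import *
rack=np.array([.5427,-.2465]); yaw=-.0686
ax=np.array([np.cos(yaw),np.sin(yaw)]); sb=rack-.035*ax; print("slot",sb)
Rt=toolrot(yaw,0); delta([*sb,.20],Rt)
E
```

```text
t: 6.02
tcp_pos: [0.4207, -0.0062, 0.2515]
tool_rot: [0.59, 0.767, 0.199, 0.155]
force: [0.8, 0.5, -1.6]
finger_gap: 0.129
gripper_force: 78.2
slot [ 0.5078 -0.2441]
slide cm (before turn) [-25.2049  -0.5123   5.7084] len 25.84834876571997 turn [ 0.5053 -0.08    0.3209]
slide after turn [-23.1339  10.3183   5.1471]
```

```bash
python3 -m creep '[{"slide":[0,0,0],"angular":[0.0842,-0.0133,0.0535],"claw":-1},{"slide":[0,0,0],"angular":[0.0842,-0.0133,0.0535],"claw":-1},{"slide":[0,0,0],"angular":[0.0842,-0.0133,0.0535],"claw":-1},{"slide":[0,0,0],"angular":[0.0842,-0.0133,0.0535],"claw":-1},{"slide":[0,0,0],"angular":[0.0842,-0.0133,0.0535],"claw":-1},{"slide":[0,0,0],"angular":[0.0842,-0.0133,0.0535],"claw":-1}]'
python3 -m creep '[{"slide":[-3.3,1.5,0.3],"angular":[0,0,0],"claw":-1},{"slide":[-3.3,1.5,0.3],"angular":[0,0,0],"claw":-1},{"slide":[-3.3,1.5,0.3],"angular":[0,0,0],"claw":-1},{"slide":[-3.3,1.5,0.3],"angular":[0,0,0],"claw":-1},{"slide":[-3.3,1.5,0.3],"angular":[0,0,0],"claw":-1},{"slide":[-3.3,1.5,0.3],"angular":[0,0,0],"claw":-1},{"slide":[-3.3,1.3,0.2],"angular":[0,0,0],"claw":-1},{"slide":[0,0,0],"angular":[0,0,0],"claw":-1},{"slide":[0,0,0],"angular":[0,0,0],"claw":-1},{"slide":[0,0,0],"angular":[0,0,0],"claw":-1}]'
python3 - <<'E'
from h import *
rack=np.array([.5427,-.2465]); yaw=-.0686
ax=np.array([np.cos(yaw),np.sin(yaw)]); sb=rack-.035*ax
Rt=toolrot(yaw,0); delta([*sb,.18],Rt)
im=grab("wrist","w3"); im2=grab("side","s3")
cv2.imwrite("pics/v3.png",np.hstack([im[:,120:440],cv2.resize(im2[60:270,200:400],(400,420))]))
E
```

```text
t: 6.52
tcp_pos: [0.4202, -0.0025, 0.2476]
tool_rot: [0.709, 0.704, 0.036, 0.018]
force: [-0.2, 0.8, -2.0]
finger_gap: 0.129
gripper_force: 78.1
t: 7.35
tcp_pos: [0.5233, -0.2331, 0.2292]
tool_rot: [0.708, 0.705, 0.039, 0.018]
force: [0.3, 0.3, -1.0]
finger_gap: 0.135
gripper_force: 78.3
slide cm (before turn) [-1.2482 -1.9288  4.745 ] len 5.271967207537199 turn [ 0.0789 -0.032   0.0636]
slide after turn [-1.2018 -1.4691  4.9184]
```

View pics/v3.png

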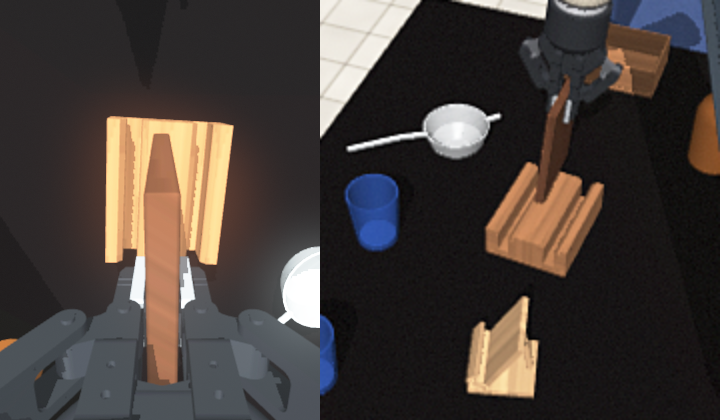

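The plaque is held squarely and hangs over the rack. The last rows of a call fall slightly short, so I'll correct the residual turn and offset.

```bash
python3 -m creep '[{"slide":[0,0,0],"angular":[0.04,-0.016,0.032],"claw":-1},{"slide":[0,0,0],"angular":[0.04,-0.016,0.032],"claw":-1},{"slide":[-1.2,-1.5,0],"angular":[0,0,0],"claw":-1},{"slide":[0,0,0],"angular":[0,0,0],"claw":-1},{"slide":[0,0,0],"angular":[0,0,0],"claw":-1},{"slide":[0,0,0],"angular":[0,0,0],"claw":-1}]'
python3 - <<'E'
from h import *
rack=np.array([.5427,-.2465]); yaw=-.0686
ax=np.array([np.cos(yaw),np.sin(yaw)]); sb=rack-.035*ax
Rt=toolrot(yaw,0); delta([*sb,.18],Rt)
im=grab("wrist","w4")
T=pose()
# plaque frame in hand: x=tool y, y=tool x, z=-tool z ; bottom at tool z +.108
m=np.array([[-.006,.055,0],[.006,.055,0],[.006,.055,.15],[-.006,.055,.15]])
P=np.c_[m[:,1],m[:,0],.108-m[:,2]]@T[:3,:3].T+T[:3,3]; uv=proj("w4",P); print(uv)
c=np.array([[-.061,.075],[.061,.075],[.061,-.075],[-.061,-.075]])@np.array([ax,[-ax[1],ax[0]]])+rack
uv2=proj("w4",np.c_[c,np.full(4,.048)]); print(uv2)
big=cv2.resize(im[90:420,120:440],None,fx=1.8,fy=1.8,interpolation=cv2.INTER_CUBIC)
for q,col in ((uv,(0,255,0)),(uv2,(255,0,255))): cv2.polylines(big,[((q-[120,90])*1.8).astype(np.int32)],True,col,1)
cv2.imwrite("pics/v4.png",big)
E
```

```text
t: 7.95
tcp_pos: [0.5082, -0.2442, 0.2315]
tool_rot: [0.731, 0.682, -0.0, 0.002]
force: [0.5, -0.8, -1.4]
finger_gap: 0.129
gripper_force: 78.6
slide cm (before turn) [ 0.026  -0.0603  5.1452] len 5.14560047757195 turn [ 0.0029  0.0031 -0.0001]
slide after turn [ 0.0102 -0.0453  5.1454]
[[273.4688 132.7902]
 [289.564  132.7837]
 [300.2048 189.5776]
 [262.4735 189.5965]]
[[252.5969 100.5475]
 [382.3551 100.4929]
 [368.6629 244.7833]
 [256.6455 244.9994]]
```

View pics/v4.png

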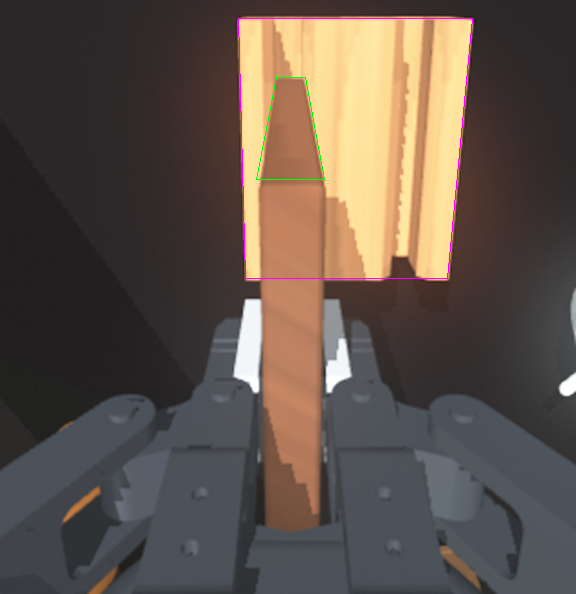

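The plaque and rack overlays match to about a pixel. Descending.

```bash
python3 -m creep '[{"slide":[0,0,2.5],"angular":[0.003,0.003,0],"claw":-1},{"slide":[0,0,2.5],"angular":[0,0,0],"claw":-1},{"slide":[0,0,1.5],"angular":[0,0,0],"claw":-1},{"slide":[0,0,1],"angular":[0,0,0],"claw":-1},{"slide":[0,0,0.7],"angular":[0,0,0],"claw":-1},{"slide":[0,0,0.7],"angular":[0,0,0],"claw":-1},{"slide":[0,0,0],"angular":[0,0,0],"claw":-1},{"slide":[0,0,0],"angular":[0,0,0],"claw":-1}]'
python3 -m creep '[{"slide":[0,0,0.5],"angular":[0,0,0],"claw":-1},{"slide":[0,0,0.5],"angular":[0,0,0],"claw":-1},{"slide":[0,0,0],"angular":[0,0,0],"claw":-1}]'
```

```text
t: 8.67
tcp_pos: [0.5086, -0.2456, 0.1426]
tool_rot: [0.731, 0.682, -0.0, 0.0]
force: [0.6, 0.3, -1.6]
finger_gap: 0.127
gripper_force: 78.5
t: 8.92
tcp_pos: [0.508, -0.2453, 0.1319]
tool_rot: [0.731, 0.682, -0.0, -0.0]
force: [0.5, 0.1, -1.2]
finger_gap: 0.13
gripper_force: 78.6
```

Going in without contact; expected bottom at TCP z of about 0.120.

```bash
python3 -m creep '[{"slide":[0,0,0.4],"angular":[0,0,0],"claw":-1},{"slide":[0,0,0.4],"angular":[0,0,0],"claw":-1},{"slide":[0,0,0.2],"angular":[0,0,0],"claw":-1},{"slide":[0,0,0],"angular":[0,0,0],"claw":-1}]'
python3 -m creep '[{"slide":[0,0,0.2],"angular":[0,0,0],"claw":-1},{"slide":[0,0,0.2],"angular":[0,0,0],"claw":-1},{"slide":[0,0,0],"angular":[0,0,0],"claw":-1}]'
```

```text
t: 9.25
tcp_pos: [0.5079, -0.2452, 0.1217]
tool_rot: [0.731, 0.682, -0.001, -0.0]
force: [-0.8, -0.6, -0.6]
finger_gap: 0.13
gripper_force: 78.6
t: 9.5
tcp_pos: [0.5086, -0.2455, 0.1195]
tool_rot: [0.731, 0.682, -0.0, 0.0]
force: [-1.2, 2.0, 5.2]
finger_gap: 0.132
gripper_force: 79.6
```

```bash
python3 -m creep '[{"slide":[0,0,0],"angular":[0,0,0],"claw":0},{"slide":[0,0,0],"angular":[0,0,0],"claw":0},{"slide":[0,0,0],"angular":[0,0,0],"claw":0},{"slide":[0,0,0],"angular":[0,0,0],"claw":0},{"slide":[0,0,-1],"angular":[0,0,0],"claw":0},{"slide":[0,0,-2],"angular":[0,0,0],"claw":0},{"slide":[0,0,-4],"angular":[0,0,0],"claw":0},{"slide":[0,0,-4],"angular":[0,0,0],"claw":0},{"slide":[0,0,-4],"angular":[0,0,0],"claw":0},{"slide":[0,0,-3],"angular":[0,0,0],"claw":0}]'
python3 -m creep '[{"slide":[4,-0.2,0],"angular":[0,0,0],"claw":0},{"slide":[4,-0.2,0],"angular":[0,0,0],"claw":0},{"slide":[4,-0.2,0],"angular":[0,0,0],"claw":0},{"slide":[4,-0.2,0],"angular":[0,0,0],"claw":0},{"slide":[4,-0.2,0],"angular":[0,0,0],"claw":0},{"slide":[4,-0.2,0],"angular":[0,0,0],"claw":0},{"slide":[4,-0.2,0],"angular":[0,0,0],"claw":0},{"slide":[4,-0.2,0],"angular":[0,0,0],"claw":0},{"slide":[4,-0.2,0],"angular":[0,0,0],"claw":0},{"slide":[4,-0.2,0],"angular":[0,0,0],"claw":0}]'
python3 -m creep '[{"slide":[4,-0.2,0],"angular":[0,0,0],"claw":0},{"slide":[4,-0.2,0],"angular":[0,0,0],"claw":0},{"slide":[1.5,0,0],"angular":[0,0,0],"claw":0},{"slide":[0,0,0],"angular":[0,0,0],"claw":0},{"slide":[0,0,0],"angular":[0,0,0],"claw":0},{"slide":[0,0,0],"angular":[0,0,0],"claw":0},{"slide":[0,0,0],"angular":[0,0,0],"claw":0}]'
python3 - <<'E'
from h import *
im=grab("wrist","w5"); s=grab("side","s5"); print(manip.sense()["qd"])
c=proj("w5",[[0.54,0.286,.08]])[0]; print(c)
x=int(np.clip(c[0]-100,0,360)); y=int(np.clip(c[1]-100,0,220)); print(x,y)
a=cv2.resize(im[y:y+200,x:x+180],None,fx=3,fy=3,interpolation=cv2.INTER_CUBIC)
b=cv2.resize(s[90:230,260:360],(250,350)); a=np.hstack([a,np.zeros((600,255,3),np.uint8)]); a[:350,545:795]=b
cv2.imwrite("pics/v5.png",a)
E
```

```text
t: 10.33
tcp_pos: [0.509, -0.2457, 0.3027]
tool_rot: [0.731, 0.682, -0.0, 0.002]
force: [0.3, -0.9, -0.5]
finger_gap: 0.5
gripper_force: 0.0
t: 11.17
tcp_pos: [0.5156, 0.157, 0.2989]
tool_rot: [0.731, 0.682, -0.0, 0.0]
force: [0.5, -0.8, -0.2]
finger_gap: 0.501
gripper_force: 0.0
t: 11.75
tcp_pos: [0.5186, 0.2487, 0.2981]
tool_rot: [0.732, 0.682, -0.001, 0.0]
force: [1.0, -0.0, -0.7]
finger_gap: 0.501
gripper_force: 0.0
[ 0.0018  0.0018 -0.0042  0.0028 -0.0012  0.0014]
[298.9212 135.3722]
198 35
```

View pics/v5.png

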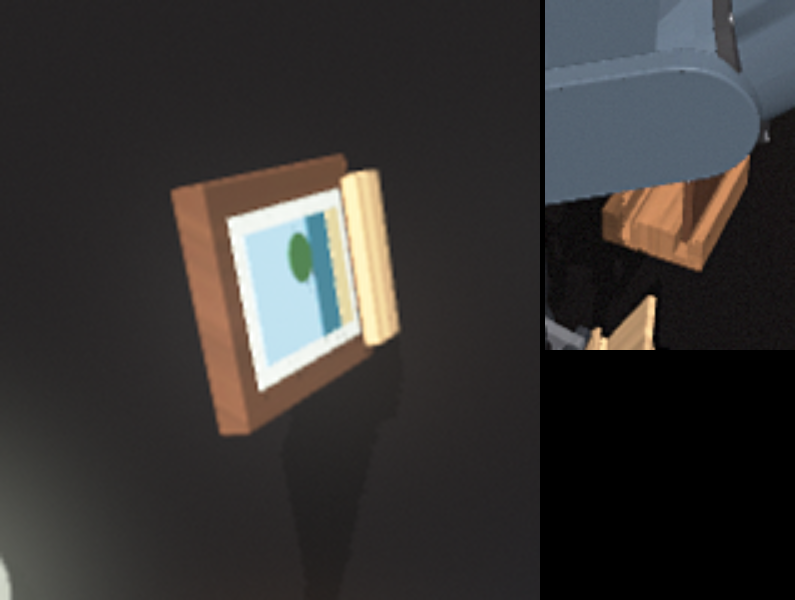

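Small photo, crop pixels: top-left back (172,190), top-left front (203,185), top-right front (248,432), top-right back (220,434), bottom-left front (344,154). The large photo stands in its slot.

Run:
```python
from h import *
uv=(np.array([[172,190],[203,185],[248,432],[220,434],[344,154]])+.5)/3-.5+[198,35]
m=np.array([[-.006,.04,.11],[.006,.04,.11],[.006,-.04,.11],[-.006,-.04,.11],[.006,.04,0]])
a=fitplaque("w5",uv,m,[.54,.29,.024,.1,.5])
np.save("small.npy",a)
p,Rt=grasp(a,.085); print(p)
delta(p-Rt[:,2]*.08,Rt)
```

```text
x y z yaw tilt [0.5606 0.2947 0.0233 0.1073 0.4959] resid px [-0.5424 -0.3124 -0.0318 -0.6647  0.6095  0.7287 -0.3454  0.4211  0.4065
  0.0344 -0.5166 -0.2032]
[0.5293 0.2914 0.0816]
slide cm (before turn) [ 3.6687 -2.9934 14.6179] len 15.365636769090747 turn [-0.4952  0.0453 -0.1746]
slide after turn [ 4.1282 -8.9838 11.7623]
```

```bash
python3 -m creep '[{"slide":[0,0,0],"angular":[-0.099,0.009,-0.035],"claw":0},{"slide":[0,0,0],"angular":[-0.099,0.009,-0.035],"claw":0},{"slide":[0,0,0],"angular":[-0.099,0.009,-0.035],"claw":0},{"slide":[0,0,0],"angular":[-0.099,0.009,-0.035],"claw":0},{"slide":[0,0,0],"angular":[-0.099,0.009,-0.035],"claw":0},{"slide":[0,0,0],"angular":[0,0,0],"claw":0}]'
python3 -m creep '[{"slide":[0.8,-1.8,2.3],"angular":[0,0,0],"claw":0},{"slide":[0.8,-1.8,2.3],"angular":[0,0,0],"claw":0},{"slide":[0.8,-1.8,2.3],"angular":[0,0,0],"claw":0},{"slide":[0.8,-1.8,2.3],"angular":[0,0,0],"claw":0},{"slide":[0.9,-1.8,2.3],"angular":[0,0,0],"claw":0},{"slide":[0,0,0],"angular":[0,0,0],"claw":0},{"slide":[0,0,0],"angular":[0,0,0],"claw":0},{"slide":[0,0,0],"angular":[0,0,0],"claw":0}]'
python3 - <<'E'
from h import *
p,Rt=grasp(np.load("small.npy"),.085); delta(p,Rt)
E
```

```text
t: 12.35
tcp_pos: [0.513, 0.248, 0.2951]
tool_rot: [0.647, 0.723, 0.18, 0.162]
force: [-0.6, -1.3, -1.0]
finger_gap: 0.503
gripper_force: 0.0
t: 13.02
tcp_pos: [0.493, 0.2867, 0.159]
tool_rot: [0.647, 0.721, 0.183, 0.165]
force: [0.2, 0.3, 0.3]
finger_gap: 0.498
gripper_force: 0.0
slide cm (before turn) [ 0.0769 -0.4902  8.5527] len 8.567100478174337 turn [0.0027 0.0007 0.0005]
slide after turn [ 0.0704 -0.4674  8.5541]
```

```bash
python3 -m creep '[{"slide":[0.1,-0.5,1],"angular":[0,0,0],"claw":0},{"slide":[0,0,2.5],"angular":[0,0,0],"claw":0},{"slide":[0,0,2.5],"angular":[0,0,0],"claw":0},{"slide":[0,0,1.5],"angular":[0,0,0],"claw":0},{"slide":[0,0,1],"angular":[0,0,0],"claw":0},{"slide":[0,0,0],"angular":[0,0,0],"claw":0},{"slide":[0,0,0],"angular":[0,0,0],"claw":0}]'
python3 - <<'E'
from h import *
p,Rt=grasp(np.load("small.npy"),.085); delta(p,Rt)
E
```

```text
t: 13.6
tcp_pos: [0.5287, 0.2914, 0.0823]
tool_rot: [0.647, 0.721, 0.184, 0.166]
force: [-0.6, -0.6, -1.0]
finger_gap: 0.501
gripper_force: 0.0
slide cm (before turn) [-0.0085  0.0169  0.0962] len 0.09803731622106845 turn [0.0041 0.0008 0.0004]
slide after turn [-0.0086  0.0173  0.0961]
```

```bash
python3 -m creep '[{"slide":[0,0,0],"angular":[0,0,0],"claw":-1},{"slide":[0,0,0],"angular":[0,0,0],"claw":-1},{"slide":[0,0,0],"angular":[0,0,0],"claw":-1},{"slide":[0,0,0],"angular":[0,0,0],"claw":-1},{"slide":[0,0,0],"angular":[0,0,0],"claw":-1},{"slide":[0,0,0],"angular":[0,0,0],"claw":-1}]' 60
python3 - <<'E'
from h import *
p,Rt=grasp(np.load("small.npy"),.085); delta(p,Rt)
E
python3 -m creep '[{"slide":[0,0,-1],"angular":[0,0,0],"claw":-1},{"slide":[0,0,-2],"angular":[0,0,0],"claw":-1},{"slide":[0,0,-3],"angular":[0,0,0],"claw":-1},{"slide":[0,0,-3],"angular":[0,0,0],"claw":-1},{"slide":[0,0,-3],"angular":[0,0,0],"claw":-1},{"slide":[0,0,-4],"angular":[0,0,0],"claw":-1},{"slide":[0,0,-4],"angular":[0,0,0],"claw":-1},{"slide":[0,0,0],"angular":[0,0,0],"claw":-1},{"slide":[0,0,0],"angular":[0,0,0],"claw":-1}]' 70
python3 - <<'E'
from h import *
Rt=toolrot(-.0686,0); delta([.578,-.249,.27],Rt)
E
```

```text
t: 14.1
tcp_pos: [0.5279, 0.292, 0.0827]
tool_rot: [0.647, 0.721, 0.184, 0.166]
force: [0.4, -0.9, 6.2]
finger_gap: 0.129
gripper_force: 58.7
slide cm (before turn) [-0.0764  0.0618  0.1658] len 0.19275158694256028 turn [ 0.0044 -0.0001  0.0019]
slide after turn [-0.0763  0.0626  0.1656]
t: 14.85
tcp_pos: [0.4322, 0.2821, 0.2579]
tool_rot: [0.646, 0.722, 0.185, 0.165]
force: [0.8, 0.5, -2.0]
finger_gap: 0.131
gripper_force: 69.2
slide cm (before turn) [-54.3869   8.2073   3.0663] len 55.08811147620995 turn [ 0.5001 -0.0456  0.1745]
slide after turn [-51.9844  18.1895  -1.2094]
```

```bash
python3 -m creep '[{"slide":[0,0,0],"angular":[0.1,-0.009,0.035],"claw":-1},{"slide":[0,0,0],"angular":[0.1,-0.009,0.035],"claw":-1},{"slide":[0,0,0],"angular":[0.1,-0.009,0.035],"claw":-1},{"slide":[0,0,0],"angular":[0.1,-0.009,0.035],"claw":-1},{"slide":[0,0,0],"angular":[0.1,-0.009,0.035],"claw":-1},{"slide":[0,0,0],"angular":[0,0,0],"claw":-1},{"slide":[0,0,0],"angular":[0,0,0],"claw":-1}]'
python3 -m creep '[{"slide":[-3.7,1.3,-0.1],"angular":[0,0,0],"claw":-1},{"slide":[-3.7,1.3,-0.1],"angular":[0,0,0],"claw":-1},{"slide":[-3.7,1.3,-0.1],"angular":[0,0,0],"claw":-1},{"slide":[-3.7,1.3,-0.1],"angular":[0,0,0],"claw":-1},{"slide":[-3.7,1.3,-0.1],"angular":[0,0,0],"claw":-1},{"slide":[-3.7,1.3,-0.1],"angular":[0,0,0],"claw":-1},{"slide":[-3.7,1.3,-0.1],"angular":[0,0,0],"claw":-1},{"slide":[-3.7,1.3,-0.1],"angular":[0,0,0],"claw":-1},{"slide":[-3.7,1.3,-0.1],"angular":[0,0,0],"claw":-1},{"slide":[-3.7,1.3,-0.1],"angular":[0,0,0],"claw":-1}]'
python3 -m creep '[{"slide":[-3.7,1.3,0],"angular":[0,0,0],"claw":-1},{"slide":[-3.7,1.3,0],"angular":[0,0,0],"claw":-1},{"slide":[-3.7,1.3,0],"angular":[0,0,0],"claw":-1},{"slide":[-3.7,1.3,0],"angular":[0,0,0],"claw":-1},{"slide":[0,0,0],"angular":[0,0,0],"claw":-1},{"slide":[0,0,0],"angular":[0,0,0],"claw":-1},{"slide":[0,0,0],"angular":[0,0,0],"claw":-1}]'
python3 - <<'E'
from h import *
rack=np.array([.5427,-.2465]); yaw=-.0686
ax=np.array([np.cos(yaw),np.sin(yaw)]); sf=rack+.035*ax; print(sf)
Rt=toolrot(yaw,0); delta([*sf,.08],Rt)
E
```

```text
t: 15.43
tcp_pos: [0.4335, 0.281, 0.2531]
tool_rot: [0.732, 0.682, -0.003, -0.001]
force: [-1.7, 0.3, -2.5]
finger_gap: 0.132
gripper_force: 69.0
t: 16.27
tcp_pos: [0.5349, -0.0974, 0.2642]
tool_rot: [0.731, 0.682, -0.003, -0.001]
force: [0.6, -0.5, -1.0]
finger_gap: 0.13
gripper_force: 69.1
t: 16.85
tcp_pos: [0.5765, -0.2464, 0.264]
tool_rot: [0.731, 0.682, -0.003, -0.002]
force: [-0.9, 0.4, -1.3]
finger_gap: 0.129
gripper_force: 68.9
[ 0.5776 -0.2489]
slide cm (before turn) [-0.2315  0.2605 18.4005] len 18.403783304667268 turn [-0.0073  0.0007 -0.0011]
slide after turn [-0.2437  0.1253 18.4017]
```

```bash
python3 -m creep '[{"slide":[-0.2,0.1,1.5],"angular":[-0.007,0,0],"claw":-1},{"slide":[0,0,3],"angular":[0,0,0],"claw":-1},{"slide":[0,0,3],"angular":[0,0,0],"claw":-1},{"slide":[0,0,2.5],"angular":[0,0,0],"claw":-1},{"slide":[0,0,2],"angular":[0,0,0],"claw":-1},{"slide":[0,0,0],"angular":[0,0,0],"claw":-1},{"slide":[0,0,0],"angular":[0,0,0],"claw":-1},{"slide":[0,0,0],"angular":[0,0,0],"claw":-1}]'
python3 - <<'E'
from h import *
rack=np.array([.5427,-.2465]); yaw=-.0686
ax=np.array([np.cos(yaw),np.sin(yaw)]); sf=rack+.035*ax
Rt=toolrot(yaw,0); delta([*sf,.08],Rt)
im=grab("wrist","w6"); T=pose()
m=np.array([[-.006,.04,0],[.006,.04,0],[.006,.04,.11],[-.006,.04,.11]])
P=np.c_[m[:,1],m[:,0],.068-m[:,2]]@T[:3,:3].T+T[:3,3]; uv=proj("w6",P)
c=np.array([[-.061,.075],[.061,.075],[.061,-.075],[-.061,-.075]])@np.array([ax,[-ax[1],ax[0]]])+rack
uv2=proj("w6",np.c_[c,np.full(4,.048)])
big=cv2.resize(im[90:420,80:440],None,fx=1.8,fy=1.8,interpolation=cv2.INTER_CUBIC)
for q,col in ((uv,(0,255,0)),(uv2,(255,0,255))): cv2.polylines(big,[((q-[80,90])*1.8).astype(np.int32)],True,col,1)
cv2.imwrite("pics/v6.png",big)
E
```

```text
t: 17.52
tcp_pos: [0.5797, -0.2493, 0.1468]
tool_rot: [0.731, 0.683, 0.0, 0.003]
force: [0.1, 0.2, -1.2]
finger_gap: 0.133
gripper_force: 69.1
slide cm (before turn) [ 0.052  -0.2377  6.6786] len 6.683016948815847 turn [0.0041 0.0032 0.0002]
slide after turn [ 0.0307 -0.21    6.6796]
```

View pics/v6.png

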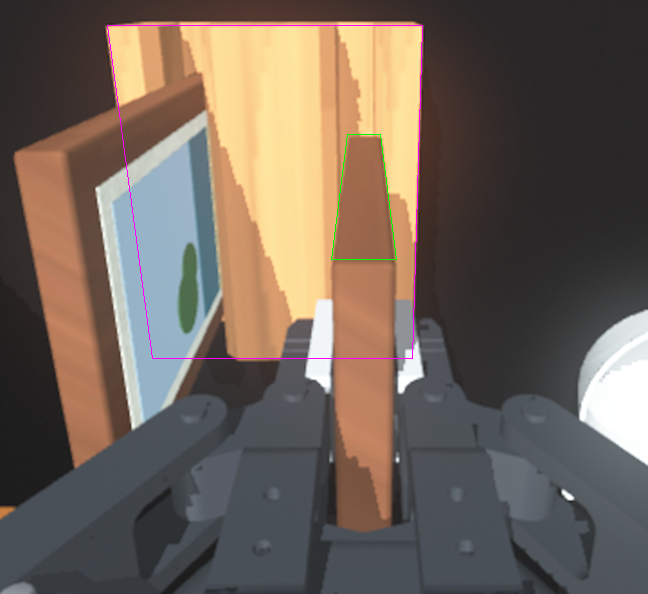

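The overlay matches again. The large photo stands behind, clear of the gripper. Continuing down.

```bash
python3 -m creep '[{"slide":[0,-0.2,0.5],"angular":[0.004,0.003,0],"claw":-1},{"slide":[0,0,1],"angular":[0,0,0],"claw":-1},{"slide":[0,0,1],"angular":[0,0,0],"claw":-1},{"slide":[0,0,0.8],"angular":[0,0,0],"claw":-1},{"slide":[0,0,0.6],"angular":[0,0,0],"claw":-1},{"slide":[0,0,0.6],"angular":[0,0,0],"claw":-1},{"slide":[0,0,0.6],"angular":[0,0,0],"claw":-1},{"slide":[0,0,0.5],"angular":[0,0,0],"claw":-1},{"slide":[0,0,0],"angular":[0,0,0],"claw":-1},{"slide":[0,0,0],"angular":[0,0,0],"claw":-1}]'
python3 -m creep '[{"slide":[0,0,0.3],"angular":[0,0,0],"claw":-1},{"slide":[0,0,0.3],"angular":[0,0,0],"claw":-1},{"slide":[0,0,0],"angular":[0,0,0],"claw":-1}]'
```

```text
t: 18.4
tcp_pos: [0.5769, -0.25, 0.0891]
tool_rot: [0.731, 0.682, -0.0, -0.001]
force: [0.6, 0.4, -0.8]
finger_gap: 0.131
gripper_force: 69.1
t: 18.65
tcp_pos: [0.5769, -0.2499, 0.0832]
tool_rot: [0.731, 0.682, -0.0, -0.001]
force: [0.7, -0.1, -0.9]
finger_gap: 0.129
gripper_force: 69.1
```

```bash
python3 -m creep '[{"slide":[0,0,0.2],"angular":[0,0,0],"claw":-1},{"slide":[0,0,0.2],"angular":[0,0,0],"claw":-1},{"slide":[0,0,0],"angular":[0,0,0],"claw":-1}]'
```

```text
t: 18.9
tcp_pos: [0.577, -0.2501, 0.0793]
tool_rot: [0.731, 0.682, -0.0, -0.001]
force: [-0.7, 0.2, -1.5]
finger_gap: 0.128
gripper_force: 69.1
```

```bash
python3 -m creep '[{"slide":[0,0,0.15],"angular":[0,0,0],"claw":-1},{"slide":[0,0,0.15],"angular":[0,0,0],"claw":-1},{"slide":[0,0,0],"angular":[0,0,0],"claw":-1}]'
```

```text
t: 19.15
tcp_pos: [0.5774, -0.2499, 0.0791]
tool_rot: [0.731, 0.682, -0.0, -0.0]
force: [-1.8, 2.9, 12.2]
finger_gap: 0.128
gripper_force: 71.1
```

Floor contact at 12 N. I'll release with a small opening, retreat up, then check.

```bash
python3 -m creep '[{"slide":[0,0,0],"angular":[0,0,0],"claw":-0.3},{"slide":[0,0,0],"angular":[0,0,0],"claw":-0.3},{"slide":[0,0,0],"angular":[0,0,0],"claw":-0.3},{"slide":[0,0,0],"angular":[0,0,0],"claw":-0.3},{"slide":[0,0,-1],"angular":[0,0,0],"claw":-0.3},{"slide":[0,0,-2],"angular":[0,0,0],"claw":-0.3},{"slide":[0,0,-3],"angular":[0,0,0],"claw":-0.3},{"slide":[0,0,-4],"angular":[0,0,0],"claw":-0.3},{"slide":[0,0,-4],"angular":[0,0,0],"claw":-0.3},{"slide":[0,0,-4],"angular":[0,0,0],"claw":-0.3}]'
python3 -m creep '[{"slide":[0,0,-3],"angular":[0,0,0],"claw":-0.3},{"slide":[-3,-1,0],"angular":[0,0,0],"claw":-0.3},{"slide":[-3,-1,0],"angular":[0,0,0],"claw":-0.3},{"slide":[-3,-1,0],"angular":[0,0,0],"claw":-0.3},{"slide":[0,0,0],"angular":[0,0,0],"claw":-0.3},{"slide":[0,0,0],"angular":[0,0,0],"claw":-0.3},{"slide":[0,0,0],"angular":[0,0,0],"claw":-0.3}]'
python3 - <<'E'
from h import *
im=grab("wrist","w7"); s=grab("side","s7")
rack=np.array([.5427,-.2465]); yaw=-.0686
ax=np.array([np.cos(yaw),np.sin(yaw)]); ay=np.array([-ax[1],ax[0]])
for k,w,h,off in ((-1,.055,.15,[-.0024*0,0]),(1,.04,.11,[0,0])):
    c=rack+.035*k*ax
    q=np.array([[*(c+sx*.006*ax+sy*w*ay),.012+h] for sx,sy in ((-1,1),(1,1),(1,-1),(-1,-1))])
    cv2.polylines(im,[np.round(proj("w7",q)).astype(np.int32)],True,(0,255,0),1)
cv2.imwrite("pics/v7.png",np.hstack([im[:,60:460],cv2.resize(s[60:270,210:400],(380,420))]))
E
```

```text
t: 19.98
tcp_pos: [0.5768, -0.25, 0.2585]
tool_rot: [0.731, 0.682, -0.0, -0.001]
force: [1.2, -1.1, -0.1]
finger_gap: 0.348
gripper_force: 0.0
t: 20.57
tcp_pos: [0.5409, -0.3376, 0.2866]
tool_rot: [0.732, 0.682, 0.0, -0.001]
force: [0.5, 0.0, -1.1]
finger_gap: 0.354
gripper_force: 0.0
```

View pics/v7.png

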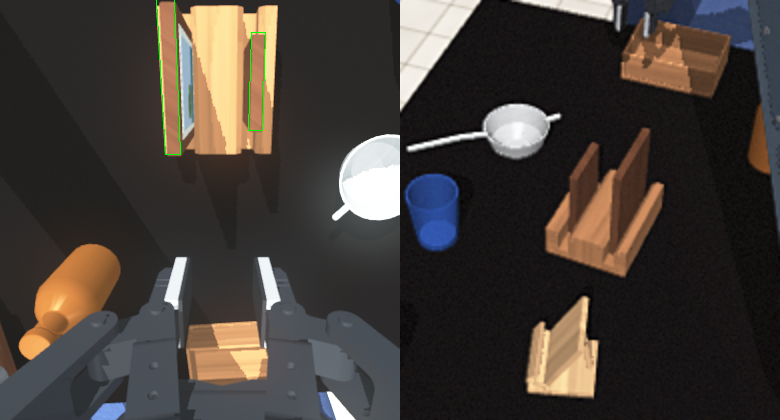

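Both photos stand upright in their slots, and their tops match the predicted outlines. The gripper is clear and the bottle and strainer are undisturbed, so I'm handing in.

```bash
python3 -c "
from station import ticket
print(ticket.sign_off())"
```

```text
the job is handed in; nothing more can be done
None
```

Both photos were placed upright on the floor of their slots (large in back, small in front, pictures facing away) and released, and the job was handed in at about 21 s; the judge's verdict was not shown.

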